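# Put the square-bored handle on the straightening jack

## Task

The jack beside the vise needs its handle before the bent scale beam can be straightened. Pick up the steel square-bored handle with the red ball ends, turn it so its bore lines up with the jack's upright square spindle, and push it fully home on the spindle, then let go. Leave the iron poise and the aluminium spacer ring, which have round holes, where they lie.

Things in the scene. Friction and masses are not known exactly. Their poses are not given: they have to be found in the camera images.
- handle: Loose steel handle, 0.3-0.55 kg, flat on the bench. Hub 44 x 44 mm, 40 high, with a 26 mm square through hole, sides parallel to the hub's. Two round arms 14 mm thick along x and -x, centre line 29 mm up, end in red balls 20 mm across reaching 74 mm from the axis. Hub faces across y are free to grip (44 mm apart). Origin: centre of hub underside, on the bore axis; x along the arms, z up.
- spindle_seat (a point): Centre of the round shoulder (68 mm wide, 45 above the bench) of the jack, a fixed green block 130 (x) x 100 x 30 high; the handle's underside must sit on it. From it rises a fixed steel spindle, 22 mm square for 28 mm, then tapering over 14 mm to a 6 mm square tip (42 above the shoulder). x, y square to the spindle's flats, z up its axis. The handle fits at any quarter turn.
- poise: Loose blackened iron poise, a thick dark ring 60 mm across and 40 mm high with a round 20 mm hole. Not to be moved. Origin: centre of its underside, z up.
- spacer: Loose aluminium spacer ring 48 mm across and 14 mm high with a round 28 mm hole. Not to be moved. Origin: centre of its underside, z up.
Mind the look-alikes: they are no part of the job. Of the things that look like the part that bears spindle_seat, take the one that is farthest to the robot's right at the start. Of the things shaped like the handle, the steel one is meant.

How it is judged (in metres and radians):
At the end, for the whole second after the job is handed in: The handle sits on the spindle: its underside within 10 mm of the shoulder in height, its bore axis within 10 mm of the spindle's and within 10 degrees of parallel to it, its arms within 17 degrees of square to the spindle's flats (any quarter turn), released and at rest (horizontal distance between handle and spindle_seat below 0.01 m and z of handle in the frame of spindle_seat between -0.005 and 0.01 m and angle between the z axis of handle and the z axis of spindle_seat, either way round below 0.18 rad and (angle between the x axis of handle and the x axis of spindle_seat, either way round below 0.3 rad or angle between the x axis of handle and the y axis of spindle_seat, either way round below 0.3 rad) and linear speed of handle below 0.03 m/s); the robot touches nothing.
It fails at once if the iron poise is moved more than 20 mm (distance of poise from where it was at the start of the episode above 0.02 m).
It fails at once if the spacer ring is moved more than 20 mm (distance of spacer from where it was at the start of the episode above 0.02 m).
It also fails if it takes over 35 s, if anything falls off the work surface, if the arm or the gripper's body presses on something with over 40 N, if the wrist force passes 120 N, or if a joint passes its speed limit or range.

## Robot

A 7-joint arm with a two-finger parallel gripper is mounted at the origin on the work surface. World frame = base frame: x ahead of the robot, y to its left, z up, the work surface at z = 0. Lengths are in mm, angles in rad, forces in N, time in s.
With the tool pointing down it reaches from about 400 to 875 mm from the base axis. Payload 4.4 kg.
Tool frame: the origin (TCP) lies on the centre line of the jaws, within the pads' length; the fingertips stand 22 mm ahead of it and the grasp point (between the pads) lies 3 mm ahead of it; z points along the fingers, y is the direction in which the jaws open and shut (so a half turn about z gives the same grasp; the last joint's range is limited). The gripper opens to 85 mm and grips with 20 to 120 N. Pads are 22 mm wide; open, the fingers measure 114 mm over their backs; the gripper's body (76 mm by 85 mm) begins 54 mm behind the grasp point. The pads swing forward as they close: fully open they stand 13 mm farther back than shut.
Start: joints at [1.149, 0.628, 0.038, 1.517, -0.027, 0.996, -0.02], TCP at [226.448, -609.294, 253.313] pointing down, gripper open.
Joint ranges: [-3.06, 3.06], [-0.37, 2.12], [-1.25, 1.32], [0.18, 2.47], [-1.1, 4.24], [0.23, 1.98], [-2.94, 2.94]. Speed limits (rad/s): [2.57, 2.57, 3.14, 3.14, 3.14, 3.14, 3.14].

## Interface

Orientations are given as [roll, pitch, yaw] about the fixed x, y, z axes, in that order (R = Rz(yaw) Ry(pitch) Rx(roll)).
In Python, from cell import ctrl gives the robot as it stands. The module is installed in compiled form; this text tells all that it offers.
- The arm moves only by the tool step_arm, never from a script. Its argument "commands" is a list of rows, each a list of 7 numbers: the shift along the tool's x, y, z in mm, then the turn, a rotation vector about the tool's x, y, z in degrees, then the closure in counts, from 0 (fully open) to 255 (shut). A call has 1 to 8 rows; each row is the pose to reach, as a shift and turn from the pose commanded when the call began, along the tool's axes at that moment; what a row does not reach only later rows make up. A row lasts 1/10 s, in which the tool goes at most 50 mm and 8.59 degrees, less where a joint would pass 70% of its speed; a pose out of reach is approached as far as the arm can. A call with a gripper value outside its range is refused whole. The fingers move at their own pace and stop on an object; the grip force is fixed at half the most. Time passes only in rows, so rows that repeat a pose let the fingers close. It gives the time, the measured TCP pose, the force and the opening at its end, in the units of the state.
- ctrl.read_state(): the state, without advancing time (a new reading comes with each control period).
- ctrl.get_image(name): name is "scene" or "side" or "wrist"; returns the picture (420x560x3 uint8, red, green, blue); there is no depth.
- ctrl.camera_info(name): a dict with "vertical_fov" (degrees; the focal length in pixels is half the picture's height over the tangent of half this angle, whatever the lens; pixels are square), "cx", "cy" (the principal point, pixels), "dist_coeffs" ([k1, k2, p1, p2, k3] as OpenCV has them; the pictures are not rectified), "rvec" (rotation vector, rad) and "tvec" (3), from world to camera coordinates, as OpenCV has them. Camera axes: x right, y down, z forward; pixel columns grow to the right and rows downward; lengths in mm; the calibration is good to about 2 mm. A picture is of the moment at which its call begins: read the wrist's pose just before it. camera_info takes no time and is no camera call; for the wrist camera it gives the pose at the moment of the call.
- ctrl.finish_job(): hands the job in, once; it reports no verdict.
Trained networks look in the newest picture that a camera, given by its name, has taken for a name from the list of things; names that differ only in an ending like _2 or _b are one class to them, and where a whole thing is asked for, a point or a joint stands for the part that bears it (a point fixed in the world has none). Each returns a list of dicts, best first, with "p" (0 to 1); they miss things now and then, are a little off and sometimes report something else, mostly with a low value. They report only what shows in the picture. A call takes as long as a camera call. They do not tell look-alikes from the thing itself.
- ctrl.spot_in(thing, camera): "point" ([row, column] as shares, 0 to 1, of the picture: columns of its width, rows of its height, amid what is visible of it).
The state is a dict: "clock": time; "qpos": joint angles; "qd": joint speeds; "tau": joint torques, N m; "eef_pos": TCP position; "tool_rot": TCP orientation; "force": force on the tool from outside, world axes, zero at the start; "torque": the same for the moment, N m; "width": finger opening in mm.
Only numpy, scipy, OpenCV 4.12 (cv2) and the standard library are available. Lean on these libraries where they do the work, as an engineer would, in place of code of your own. Each camera call takes 0.05 s, during which the arm holds its last target. There are 200 camera calls.

## Working session

There is one attempt and no reset: what is moved stays moved. The work goes in short steps, Python scripts to look and compute and a tool call to move; the robot and the scene stay as the last step left them, time stands still between calls to the robot, and variables do not carry over. Pictures are saved under pics/ and viewed, and the job is handed in when it is done.

Besides the shell and the picture viewer there is one more tool, called after "Request:" in YAML: its name, and indented under it one key for each argument. step_arm: Moves the arm, as the interface text tells. Its arguments: {"type":"object","properties":{"commands":{"type":"array"}},"required":["commands"]}

```bash
mkdir -p pics; cat > h.py <<'E'
import numpy as np, cv2
from cell import ctrl
def info(n):
    c=ctrl.camera_info(n); f=210/np.tan(np.radians(c["vertical_fov"])/2)
    K=np.array([[f,0,c["cx"]],[0,f,c["cy"]],[0,0,1.]])
    return K,np.array(c["dist_coeffs"],float),np.array(c["rvec"],float),np.array(c["tvec"],float)
def ray(I,uv,z):
    K,d,r,t=I; p=cv2.undistortPoints(np.array([[uv]],float),K,d)[0,0]
    R=cv2.Rodrigues(r)[0]; o=-R.T@t; v=R.T@np.array([p[0],p[1],1]); return o+v*(z-o[2])/v[2]
def proj(I,P):
    K,d,r,t=I; return cv2.projectPoints(np.array(P,float).reshape(-1,3),r,t,K,d)[0][:,0]
def save(n,img,box=None,s=1):
    if box: img=img[box[1]:box[3],box[0]:box[2]]
    cv2.imwrite("pics/"+n,cv2.resize(img[:,:,::-1],None,fx=s,fy=s,interpolation=cv2.INTER_CUBIC))
E
python3 - <<'E'
from h import *
Z={"handle":30,"spindle_seat":45,"poise":40,"spacer":14}
for n in ["scene","side","wrist"]:
    I=info(n); im=ctrl.get_image(n); save(n+"0.png",im); np.save(n+"0.npy",im)
    for t in Z:
        for d in ctrl.spot_in(t,n):
            uv=(d["point"][1]*560,d["point"][0]*420); print(n,t,round(d["p"],2),np.round(uv),np.round(ray(I,uv,Z[t])))
s=ctrl.read_state();print(s)
E
```

```text
scene handle 0.71 [386. 244.] [330. 269.  30.]
scene handle 0.63 [333. 289.] [496. 299.  30.]
scene handle 0.58 [279. 356.] [660. 359.  30.]
scene handle 0.16 [236. 277.] [652. 173.  30.]
scene spindle_seat 0.85 [205. 226.] [654.  26.  45.]
scene spindle_seat 0.71 [203. 161.] [ 571. -174.   45.]
scene spindle_seat 0.68 [283. 161.] [392. -66.  45.]
scene poise 0.91 [290. 231.] [496. 134.  40.]
scene spacer 0.82 [234. 276.] [651. 159.  14.]
side handle 0.82 [105. 263.] [657. 359.  30.]
side handle 0.77 [265. 344.] [333. 267.  30.]
side handle 0.7 [197. 292.] [488. 280.  30.]
side spindle_seat 0.9 [255. 176.] [617.  22.  45.]
side spindle_seat 0.88 [384. 218.] [358. -72.  45.]
side spindle_seat 0.57 [344. 148.] [ 544. -174.   45.]
side poise 0.87 [261. 245.] [479. 135.  40.]
side spacer 0.78 [198. 214.] [643. 155.  14.]
side spacer 0.48 [262. 247.] [491. 124.  14.]
{'clock': 0.75, 'qpos': array([ 1.14918645,  0.62837802,  0.03852713,  1.51740705, -0.02701953,
        0.99631986, -0.01998657]), 'qd': array([-9.43408897e-05, -8.47043727e-04, -2.24169809e-04, -1.04608259e-03,
       -3.16274545e-04,  1.12178805e-04,  1.20767206e-03]), 'tau': array([ 1.91207886e-05, -5.63172626e+01,  1.22617856e+00, -1.93764049e+01,
        1.11930651e-02,  1.45643644e-03, -2.00821188e-05]), 'eef_pos': array([ 226.4440245 , -609.28637442,  253.32590696]), 'tool_rot': array([ 3.14158671e+00, -3.78156536e-05,  3.55765585e-01]), 'force': array([-0.63141233, -0.37231836,  0.23083295]), 'torque': array([-0.00336375, -0.01236212, -0.06322097]), 'width': 85.27439958997897}
```

View pics/scene0.png

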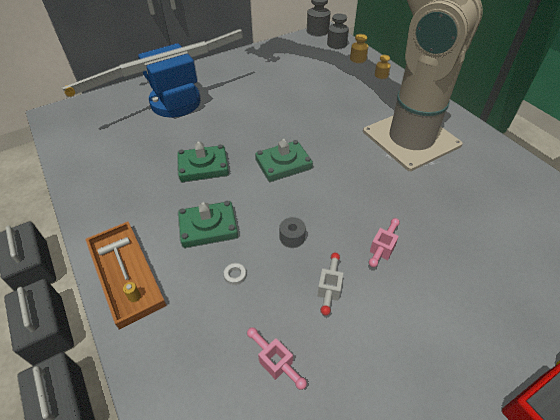

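View pics/side0.png

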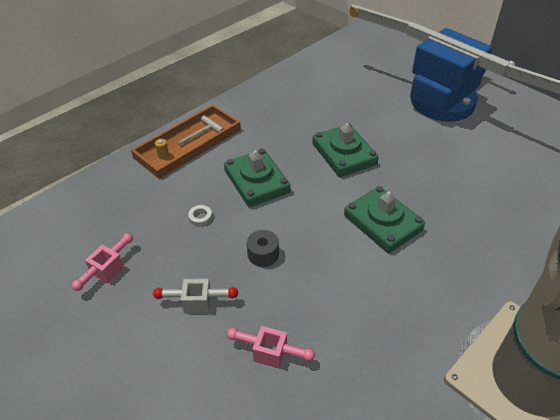

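View pics/wrist0.png

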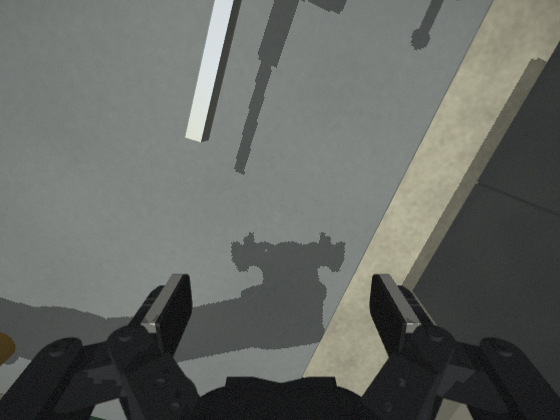

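The scene view has three handle shapes: steel with red balls at (331,283), and pink ones at (385,242) and (277,358). It has three jacks, at (203,161) y≈-174, (283,158) y≈-66 and (206,222) y≈26. I choose the steel handle and the rightmost jack at (203,161), which is (344,148) in the side view, and check both in close crops.

```bash
python3 - <<'E'
from h import *
a=np.load("scene0.npy");b=np.load("side0.npy")
def c(im,x,y): return cv2.resize(im[y:y+80,x:x+100],None,fx=4,fy=3.75*4/3.75,interpolation=cv2.INTER_CUBIC)[:300]
r=lambda im,x,y: cv2.resize(im[y:y+75,x:x+100],None,fx=4,fy=4,interpolation=cv2.INTER_CUBIC)
cv2.imwrite("pics/c0.png",np.vstack([np.hstack([r(a,153,120),r(b,295,110)]),np.hstack([r(a,282,247),r(b,147,257)])])[:,:,::-1])
E
```

```text
(no output)
```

View pics/c0.png

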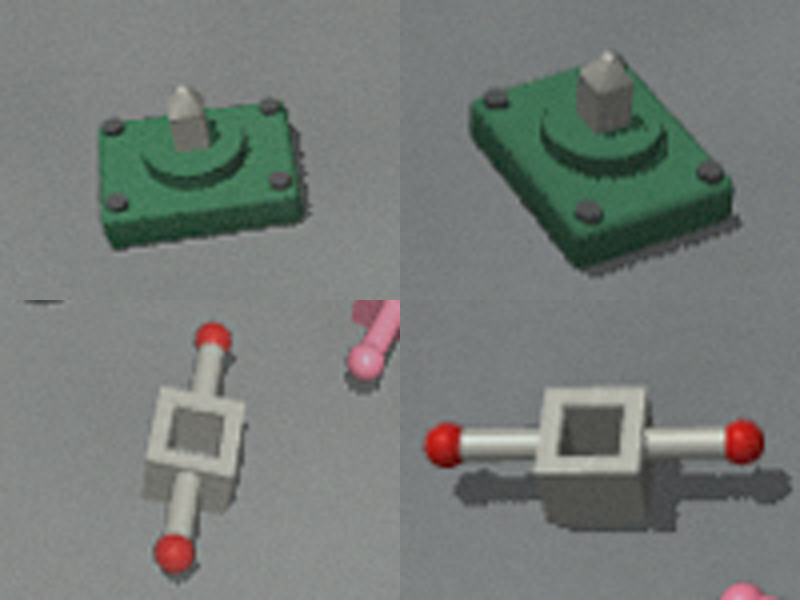

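```bash
python3 - <<'E'
from h import *
A=info("scene");B=info("side")
for nm,I,uv,z in [("b1",A,(335,256.5),29),("b2",A,(325.7,310),29),("b1",B,(232.7,292.3),29),("b2",B,(158.4,293),29),("tip",A,(198.5,141.8),86),("tip",B,(346.7,123.2),86),
 ("fl",A,(178.8,173.8),30),("fr",A,(227.5,168),30),("L",B,(312.5,136.5),30),("bot",B,(340,168.8),30),("R",B,(378,156),30)]:
    print(nm,np.round(ray(I,uv,z),1))
E
```

```text
b1 [445.4 236.1  29. ]
b2 [535.1 328.7  29. ]
b1 [444.6 237.2  29. ]
b2 [535.2 329.   29. ]
tip [ 563.5 -203.6   86. ]
tip [ 564.6 -201.7   86. ]
fl [ 638.6 -179.4   30. ]
fr [ 521.7 -133.4   30. ]
L [ 632.  -169.4   30. ]
bot [ 517.5 -130.9   30. ]
R [ 485.5 -219.6   30. ]
```

```bash
cat >> h.py <<'E'
def go(x,y,z,yawdeg):
    s=ctrl.read_state(); p=s["eef_pos"]; r=s["tool_rot"]; c,n=np.cos(r[2]),np.sin(r[2]); d=np.array([x,y,z])-p
    print("t",round(s["clock"],2),"pos",np.round(p,1),"rot",np.round(np.degrees(r),2),"q7",round(s["qpos"][6],2),"F",np.round(s["force"],1),"w",round(s["width"],1))
    print("shift",np.round([c*d[0]+n*d[1],n*d[0]-c*d[1],-d[2]],1),"rotz",round(-((yawdeg-np.degrees(r[2])+180)%360-180),1))
E
python3 - <<'E'
from h import *
go(500,-330,260,70); go(564,-202,260,70)
I=info("wrist"); R=cv2.Rodrigues(I[2])[0]; print("cam",-R.T@I[3], "axis",R[2], ray(I,(280,210),0))
E
```

```text
t 0.75 pos [ 226.4 -609.3  253.3] rot [180.    -0.    20.38] q7 -0.02 F [-0.6 -0.4  0.2] w 85.3
shift [ 353.7 -166.5   -6.7] rotz -49.6
t 0.75 pos [ 226.4 -609.3  253.3] rot [180.    -0.    20.38] q7 -0.02 F [-0.6 -0.4  0.2] w 85.3
shift [ 458.3 -264.2   -6.7] rotz -49.6
cam [ 306.32681406 -579.38466807  374.00849222] axis [-0.30549559 -0.11380952 -0.94536757] [ 187.39679119 -623.08251172    0.        ]
```

```bash
python3 - <<'E'
from h import *
A=info("scene");B=info("side")
def tri(a,b):
    P=[];u=[]
    for I,x in((A,a),(B,b)):
        P.append(np.hstack([cv2.Rodrigues(I[2])[0],I[3].reshape(3,1)])); u.append(cv2.undistortPoints(np.array([[x]],float),I[0],I[1])[0,0])
    X=cv2.triangulatePoints(P[0],P[1],u[0],u[1]); return np.round((X[:3]/X[3])[:,0])
print("beam end",tri((68,91),(353,12)))
print("vise top corner", [np.round(ray(A,(240,35),z)) for z in(100,150,200)], [np.round(ray(A,(195,60),z)) for z in (100,150)])
print("vise base",ray(A,(175,100),0))
E
```

```text
beam end [ 802. -502.  150.]
vise top corner [array([ 218., -641.,  100.]), array([ 262., -546.,  150.]), array([ 307., -451.,  200.])] [array([ 417., -566.,  100.]), array([ 446., -477.,  150.])]
vise base [ 514.77608779 -542.4530106     0.        ]
```

Request:
step_arm:
  commands:
    - [46,-26,-10,0,0,-8,0]
    - [91,-53,-10,0,0,-16,0]
    - [137,-79,-10,0,0,-24,0]
    - [183,-106,-10,0,0,-32,0]
    - [229,-132,-10,0,0,-40,0]
    - [275,-158,-10,0,0,-48,0]
    - [320,-185,-10,0,0,-49.6,0]
    - [366,-211,-10,0,0,-49.6,0]

```text
clock: 1.55
eef_pos: [482.0, -300.5, 263.6]
tool_rot: [3.141, 0.0, 1.222]
force: [0.8, -0.9, -0.3]
width: 85.5
```

```bash
python3 - <<'E'
from h import *
go(564,-202,260,70)
E
```

```text
t 1.55 pos [ 482.  -300.5  263.6] rot [179.97   0.    69.99] q7 0.03 F [ 0.8 -0.9 -0.3] w 85.5
shift [120.6  43.3   3.6] rotz -0.0
```

Request:
step_arm:
  commands:
    - [45,16,0,0,0,0,0]
    - [90,32,0,0,0,0,0]
    - [120,43,0,0,0,0,0]
    - [120,43,0,0,0,0,0]
    - [120,43,0,0,0,0,0]

```text
clock: 2.05
eef_pos: [562.7, -203.5, 263.2]
tool_rot: [-3.141, 0.001, 1.223]
force: [0.3, -1.2, 0.7]
width: 85.4
```

```bash
python3 - <<'E'
from h import *
I=info("wrist"); im=ctrl.get_image("wrist"); np.save("w1.npy",im)
c,s=np.cos(np.radians(-20)),np.sin(np.radians(-20))
P=[]
for z,a in((45,11),(73,11),(87,3)):
    for i,j in((1,1),(1,-1),(-1,-1),(-1,1)): P.append([564+c*i*a-s*j*a,-202+s*i*a+c*j*a,z])
im=im.copy()
for q in proj(I,P): cv2.circle(im,tuple(int(v) for v in np.round(q)),2,(255,0,0),-1)
save("w1.png",im); go(490,283,200,45.6)
np.savez("w1I.npz",*I)
E
```

```text
t 2.1 pos [ 561.9 -204.9  263.2] rot [-1.7997e+02  7.0000e-02  6.9940e+01] q7 -0.18 F [ 0.3 -0.6 -0.9] w 85.8
shift [ 433.7 -234.9   63.2] rotz 24.3
```

View pics/w1.png

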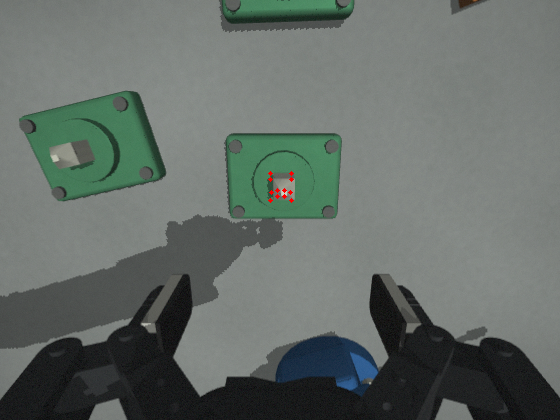

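The projected spindle model falls on the chosen jack at about (283,187), so its position and yaw are good to a few mm. Next I move to above the handle and view the crop as well.

Request:
step_arm:
  commands:
    - [43,-23,0,0,0,4,0]
    - [86,-47,0,0,0,8,0]
    - [130,-70,0,0,0,12,0]
    - [173,-94,0,0,0,16,0]
    - [216,-118,0,0,0,20,0]
    - [260,-141,10,0,0,24.3,0]
    - [303,-164,20,0,0,24.3,0]
    - [346,-188,30,0,0,24.3,0]

```text
clock: 2.9
eef_pos: [504.7, 184.3, 233.5]
tool_rot: [3.14, -0.0, 0.793]
force: [1.5, 0.6, 0.6]
width: 85.3
```

```bash
python3 - <<'E'
from h import *
im=np.load("w1.npy").copy(); save("w1b.png",im,(215,120,355,225),5)
go(490,283,210,45.6)
E
```

```text
t 2.9 pos [504.7 184.3 233.5] rot [ 1.7991e+02 -1.0000e-02  4.5450e+01] q7 -1.27 F [1.5 0.6 0.6] w 85.3
shift [ 60.1 -79.7  23.5] rotz -0.1
```

View pics/w1b.png

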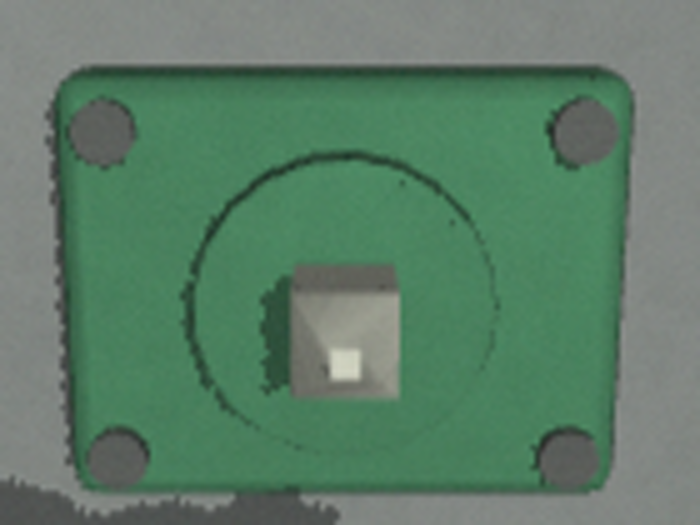

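Request:
step_arm:
  commands:
    - [30,-40,12,0,0,0,0]
    - [60,-80,23,0,0,0,0]
    - [60,-80,23,0,0,0,0]
    - [60,-80,23,0,0,0,0]
    - [60,-80,23,0,0,0,0]

```text
clock: 3.4
eef_pos: [490.2, 280.8, 210.6]
tool_rot: [3.14, 0.001, 0.794]
force: [0.4, -0.4, 0.4]
width: 85.6
```

```bash
python3 - <<'E'
from h import *
L=np.load("w1I.npz"); J=[L["arr_%d"%k] for k in range(4)]
print("tip",ray(J,(283.6,192.4),87),"sq",ray(J,(283.7,188.4),73))
for uv in [(235,146),(331.6,145.8),(328.4,211),(238.4,211)]: print("bolt",ray(J,uv,33))
I=info("wrist"); im=ctrl.get_image("wrist"); np.save("w2.npy",im); np.savez("w2I.npz",*I)
c,s=np.cos(np.radians(45.6)),np.sin(np.radians(45.6))
P=[[490+c*x-s*y,283+s*x+c*y,z] for x,y,z in [(22,22,40),(22,-22,40),(-22,-22,40),(-22,22,40),(64,0,29),(-64,0,29)]]
for q in proj(I,P): cv2.circle(im,tuple(int(v) for v in np.round(q)),1,(0,0,255),-1)
save("w2.png",im,(150,60,430,270),2.8); go(490,283,23+3,45.6)
E
```

```text
tip [ 567.11741723 -202.40506467   87.        ] sq [ 567.43955579 -202.17195743   73.        ]
bolt [ 530.06553653 -148.74351902   33.        ]
bolt [ 630.02565914 -184.69735902   33.        ]
bolt [ 604.47188708 -256.03887472   33.        ]
bolt [ 504.74316479 -219.95626589   33.        ]
t 3.45 pos [490.4 280.7 210.8] rot [1.799e+02 3.000e-02 4.544e+01] q7 -1.44 F [-0.7 -0.  -0.4] w 85.5
shift [  1.4  -1.9 184.8] rotz -0.2
```

View pics/w2.png

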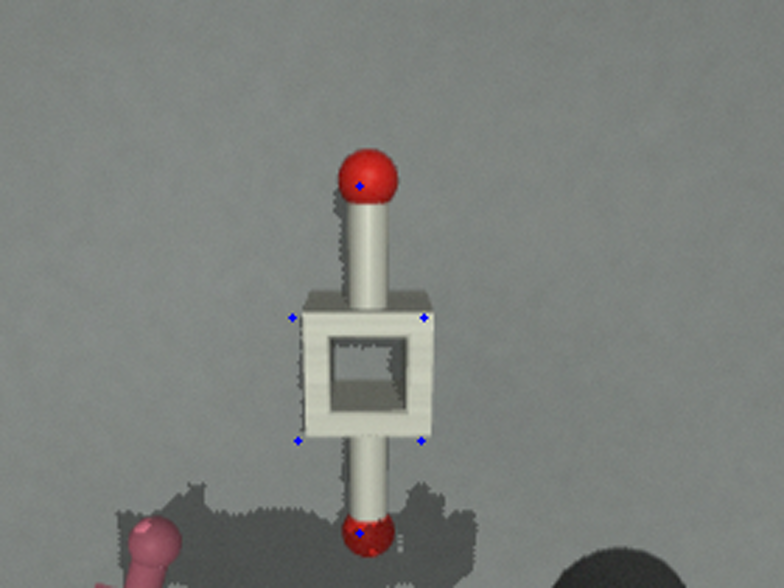

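```bash
python3 - <<'E'
from h import *
L=np.load("w2I.npz"); J=[L["arr_%d"%k] for k in range(4)]
f=lambda x,y,z:ray(J,(150+(x+.5)/2.8-.5,60+(y+.5)/2.8-.5),z)
C=[f(x,y,40) for x,y in((302,311),(433,311),(432,436),(304,436))]
m=np.mean(C,0); b=f(368,177,29),f(368.5,534,29); print(m,np.mean(b,0),b,np.degrees(np.arctan2(*(b[0]-b[1])[1::-1])))
go(m[0],m[1],29,45.44)
E
```

```text
[493.19956949 282.08048292  40.        ] [493.05657414 281.62826939  29.        ] (array([538.67439993, 328.22276812,  29.        ]), array([447.43874834, 235.03377066,  29.        ])) 45.60682934661811
t 3.45 pos [490.4 280.7 210.8] rot [1.799e+02 3.000e-02 4.544e+01] q7 -1.44 F [-0.7 -0.  -0.4] w 85.5
shift [  3.    1.  181.8] rotz -0.0
```

Request:
step_arm:
  commands:
    - [3,1,45,0,0,0,0]
    - [3,1,90,0,0,0,0]
    - [3,1,130,0,0,0,0]
    - [3,1,160,0,0,0,0]
    - [3,1,178,0,0,0,0]
    - [3,1,178,0,0,0,0]
    - [3,1,178,0,0,0,0]
    - [3,1,178,0,0,0,0]

```text
clock: 4.25
eef_pos: [493.3, 284.8, 34.0]
tool_rot: [3.141, -0.002, 0.796]
force: [0.9, -0.4, 0.1]
width: 85.4
```

```bash
python3 - <<'E'
from h import *
im=ctrl.get_image("wrist"); save("w3.png",im); go(493,282,33,45.5)
E
```

```text
t 4.3 pos [493.2 285.1  34.1] rot [ 1.7995e+02 -1.6000e-01  4.5620e+01] q7 -1.49 F [-0.5  0.2  0.7] w 85.6
shift [-2.4  2.   1.1] rotz 0.1
```

View pics/w3.png

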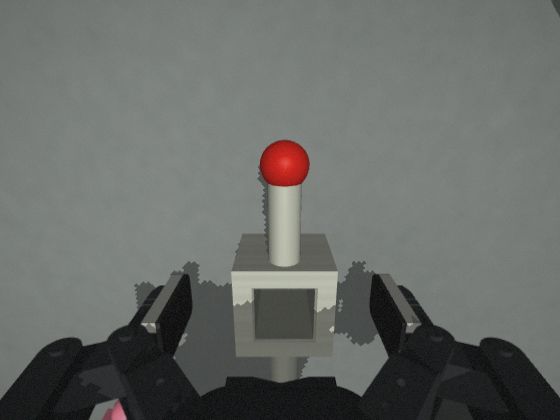

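The hub is between the open jaws, at column ~285 against a jaw midpoint of ~281. A 2 mm correction, then close.

Request:
step_arm:
  commands:
    - [-2,2,0,0,0,0,0]
    - [-2,2,0,0,0,0,100]
    - [-2,2,0,0,0,0,255]
    - [-2,2,0,0,0,0,255]
    - [-2,2,0,0,0,0,255]
    - [-2,2,0,0,0,0,255]
    - [-2,2,0,0,0,0,255]
    - [-2,2,0,0,0,0,255]

```text
clock: 5.1
eef_pos: [492.2, 282.4, 32.9]
tool_rot: [3.141, -0.001, 0.797]
force: [-1.3, -1.0, 6.1]
width: 43.4
```

Request:
step_arm:
  commands:
    - [0,0,-30,0,0,0,255]
    - [0,0,-70,0,0,0,255]
    - [0,0,-115,0,0,0,255]
    - [0,0,-160,0,0,0,255]
    - [0,0,-160,0,0,0,255]
    - [0,0,-160,0,0,0,255]

```text
clock: 5.7
eef_pos: [491.7, 282.1, 192.5]
tool_rot: [3.141, -0.0, 0.797]
force: [0.1, -0.3, -3.5]
width: 42.9
```

```bash
python3 - <<'E'
from h import *
im=ctrl.get_image("wrist"); save("w4.png",im); go(567.3,-202.3,195,70.1)
E
```

```text
t 5.75 pos [490.8 281.6 191.1] rot [-1.7997e+02  1.6000e-01  4.5690e+01] q7 -1.45 F [ 0.1  0.1 -4. ] w 43.2
shift [-292.8  392.7   -3.9] rotz -24.4
```

View pics/w4.png

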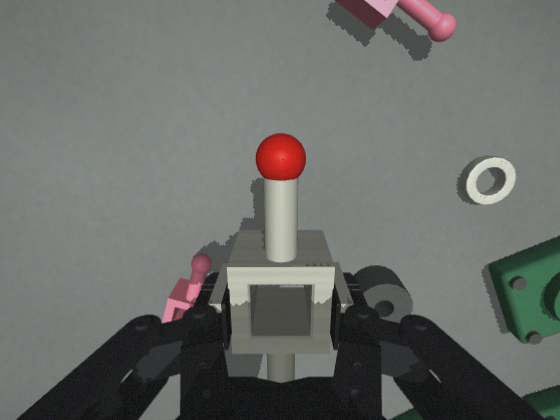

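```bash
python3 - <<'E'
from h import *
I=info("wrist"); s=ctrl.read_state(); p=s["eef_pos"]; y=s["tool_rot"][2]
def t(P): d=P-p; return np.round([np.cos(y)*d[0]+np.sin(y)*d[1],np.sin(y)*d[0]-np.cos(y)*d[1],-d[2]],1)
C=[ray(I,uv,p[2]+7) for uv in((228,267),(336,267),(331,353),(231,352))]
D=[ray(I,uv,p[2]+7) for uv in((248,284),(314,284),(312,337),(250,337))]
print([t(c) for c in C],t(np.mean(C,0)),t(np.mean(D,0)),t(ray(I,(281,157),p[2]-4)))
E
```

```text
[array([ 22.3, -20.9,  -7. ]), array([22.3, 23. , -7. ]), array([-21.5,  23.2,  -7. ]), array([-20.9, -21.9,  -7. ])] [ 0.6  0.8 -7. ] [ 0.9  0.6 -7. ] [65.2  0.6  4. ]
```

Request:
step_arm:
  commands:
    - [-15,20,0,0,0,-2,255]
    - [-40,53,0,0,0,-5,255]
    - [-66,88,0,0,0,-8,255]
    - [-92,123,0,0,0,-11,255]
    - [-118,158,0,0,0,-14,255]
    - [-144,193,0,0,0,-17,255]
    - [-170,228,0,0,0,-20,255]
    - [-196,262,0,0,0,-24.4,255]

```text
clock: 6.55
eef_pos: [540.8, -42.7, 189.7]
tool_rot: [-3.136, 0.001, 1.226]
force: [0.3, 0.4, -4.2]
width: 43.2
```

```bash
python3 - <<'E'
from h import *
go(566.4,-202.8,191,70.1)
E
```

```text
t 6.55 pos [540.8 -42.7 189.7] rot [-1.7971e+02  8.0000e-02  7.0240e+01] q7 -0.54 F [ 0.3  0.4 -4.2] w 43.2
shift [-142.    78.2   -1.3] rotz 0.1
```

Request:
step_arm:
  commands:
    - [-40,22,0,0,0,0,255]
    - [-80,44,0,0,0,0,255]
    - [-115,63,0,0,0,0,255]
    - [-138,76,0,0,0,0,255]
    - [-138,76,0,0,0,0,255]
    - [-138,76,0,0,0,0,255]
    - [-138,76,0,0,0,0,255]

```text
clock: 7.25
eef_pos: [566.0, -194.7, 190.7]
tool_rot: [-3.138, -0.001, 1.225]
force: [-0.0, -0.0, -3.4]
width: 43.4
```

```bash
python3 - <<'E'
from h import *
go(566.4,-202.8,133,70.1)
im=ctrl.get_image("wrist"); save("w5.png",im)
E
```

```text
t 7.25 pos [ 566.  -194.7  190.7] rot [-1.7978e+02 -6.0000e-02  7.0190e+01] q7 -0.28 F [-0.  -0.  -3.4] w 43.4
shift [-7.5  3.2 57.7] rotz 0.1
```

View pics/w5.png

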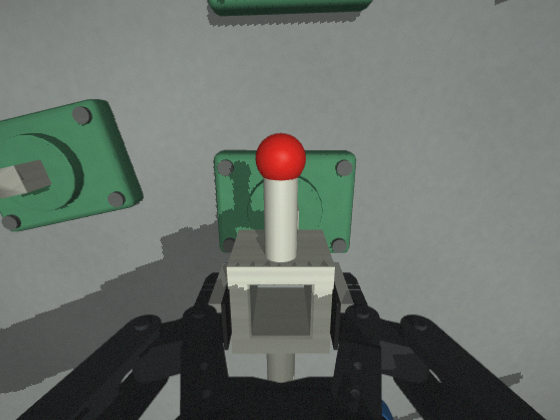

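The handle is over the jack and its arm is parallel to the jack's edges. I correct the last few mm and lower to just above the tip.

Request:
step_arm:
  commands:
    - [-7,3,20,0,0,0,255]
    - [-7,3,48,0,0,0,255]
    - [-7,3,48,0,0,0,255]
    - [-7,3,48,0,0,0,255]
    - [-7,3,48,0,0,0,255]

```text
clock: 7.8
eef_pos: [568.5, -203.5, 145.7]
tool_rot: [3.139, -0.001, 1.224]
force: [0.6, -1.2, -2.9]
width: 43.2
```

```bash
python3 - <<'E'
from h import *
go(566.4,-202.8,133,70.1)
a=ctrl.get_image("scene"); b=ctrl.get_image("side"); go(566.4,-202.8,133,70.1)
r=lambda im,x,y: cv2.resize(im[y:y+110,x:x+100],None,fx=4,fy=4,interpolation=cv2.INTER_CUBIC)
cv2.imwrite("pics/c1.png",np.hstack([r(a,150,80),r(b,300,60)])[:,:,::-1])
E
```

```text
t 7.8 pos [ 568.5 -203.5  145.7] rot [ 1.7988e+02 -3.0000e-02  7.0150e+01] q7 -0.29 F [ 0.6 -1.2 -2.9] w 43.2
shift [-0.  -2.2 12.7] rotz 0.1
t 7.9 pos [ 568.4 -204.   145.9] rot [ 1.7985e+02 -2.0000e-02  7.0120e+01] q7 -0.29 F [-0.9 -0.3 -3.7] w 42.8
shift [ 0.4 -2.3 12.9] rotz 0.0
```

View pics/c1.png

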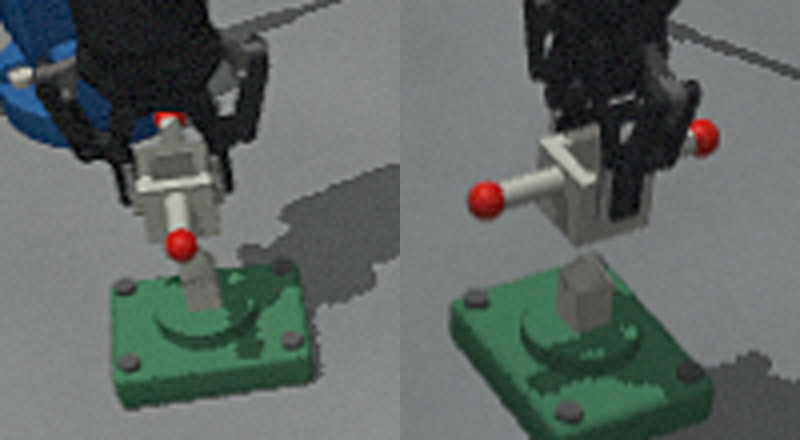

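```bash
python3 - <<'E'
from h import *
B=info("side");A=info("scene")
p=ray(B,(321.2,109.9),142);q=ray(B,(376.1,94.2),142);print(p,q,(p+q)/2)
p=ray(A,(194.9,140.9),142);print(p, p-64*np.array([np.cos(np.radians(70.1)),np.sin(np.radians(70.1)),0]))
E
```

```text
[ 586.38985644 -140.56347083  142.        ] [ 540.51275009 -262.17026145  142.        ] [ 563.45130326 -201.36686614  142.        ]
[ 588.84688899 -143.58522996  142.        ] [ 567.06259778 -203.76367009  142.        ]
```

Request:
step_arm:
  commands:
    - [0,-2,5,0,0,0,255]
    - [0,-2,12,0,0,0,255]
    - [0,-2,20,0,0,0,255]
    - [0,-2,28,0,0,0,255]
    - [0,-2,34,0,0,0,255]
    - [0,-2,38,0,0,0,255]
    - [0,-2,38,0,0,0,255]

```text
clock: 8.6
eef_pos: [565.1, -203.4, 105.6]
tool_rot: [-3.14, 0.0, 1.223]
force: [-0.1, 0.4, -3.2]
width: 43.2
```

```bash
python3 - <<'E'
from h import *
go(566.4,-202.8,78,70.1)
im=ctrl.get_image("wrist"); save("w6.png",im,(180,180,390,375),3)
E
```

```text
t 8.6 pos [ 565.1 -203.4  105.6] rot [-179.92    0.     70.08] q7 -0.31 F [-0.1  0.4 -3.2] w 43.2
shift [ 1.   1.1 27.6] rotz -0.0
```

View pics/w6.png

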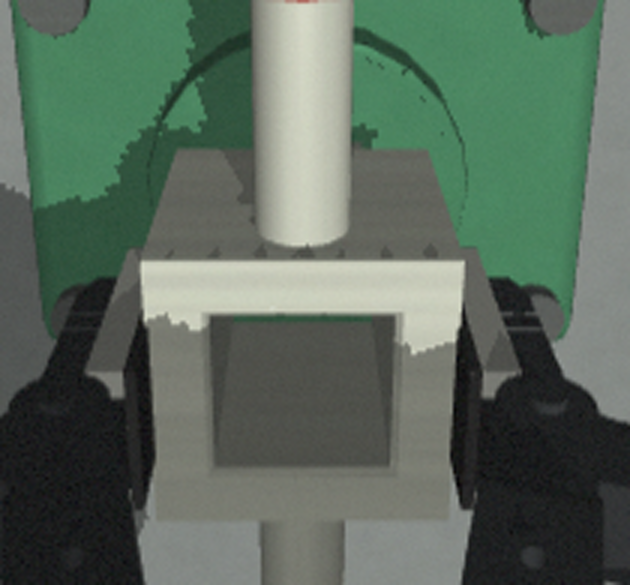

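No contact force yet, and the tip is hidden behind the bore's near edge as expected. I continue gently.

Request:
step_arm:
  commands:
    - [1,1,4,0,0,0,255]
    - [1,1,8,0,0,0,255]
    - [1,1,12,0,0,0,255]
    - [1,1,12,0,0,0,255]

```text
clock: 9.05
eef_pos: [566.3, -202.8, 93.8]
tool_rot: [-3.14, 0.0, 1.223]
force: [0.3, 0.3, -3.1]
width: 43.2
```

```bash
python3 - <<'E'
from h import *
go(566.4,-202.8,78,70.1)
im=ctrl.get_image("wrist"); save("w7.png",im,(180,180,390,375),3)
E
```

```text
t 9.05 pos [ 566.3 -202.8   93.8] rot [-1.7993e+02  1.0000e-02  7.0090e+01] q7 -0.31 F [ 0.3  0.3 -3.1] w 43.2
shift [ 0.1  0.1 15.8] rotz -0.0
```

View pics/w7.png

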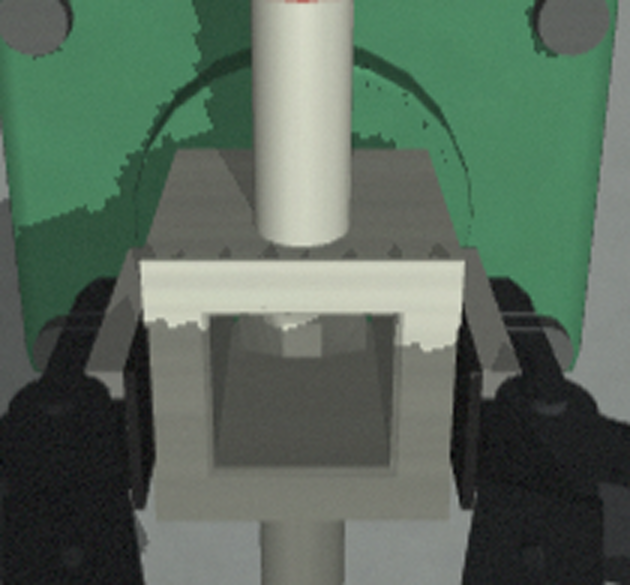

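The spindle tip now shows centred in the bore at crop (295,330), with no force, so it is threading. I push it home.

Request:
step_arm:
  commands:
    - [0,0,4,0,0,0,255]
    - [0,0,8,0,0,0,255]
    - [0,0,12,0,0,0,255]
    - [0,0,14,0,0,0,255]
    - [0,0,16,0,0,0,255]
    - [0,0,16,0,0,0,255]

```text
clock: 9.7
eef_pos: [566.8, -202.9, 78.3]
tool_rot: [-3.142, -0.0, 1.223]
force: [-0.3, -0.1, -4.0]
width: 43.1
```

```bash
python3 - <<'E'
from h import *
go(566.4,-202.8,78,70.1)
im=ctrl.get_image("wrist"); save("w8.png",im,(180,180,390,375),3)
E
```

```text
t 9.7 pos [ 566.8 -202.9   78.3] rot [-180.     -0.     70.08] q7 -0.32 F [-0.3 -0.1 -4. ] w 43.1
shift [-0.  -0.4  0.3] rotz -0.0
```

View pics/w8.png

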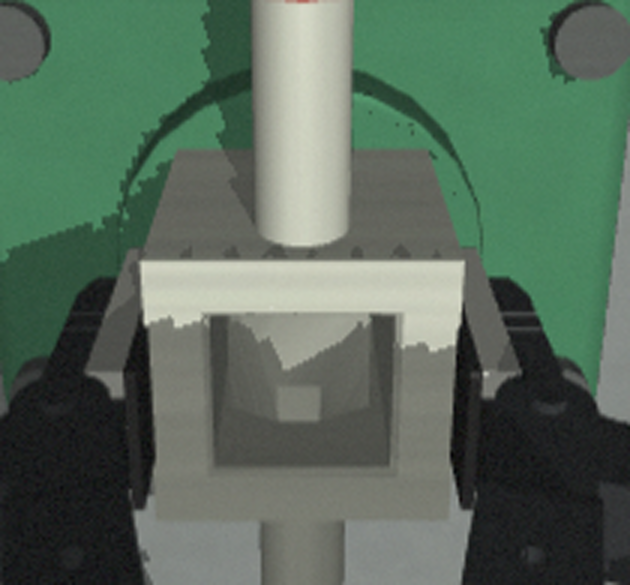

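The spindle is fully through the bore with no contact force. I push the last mm until it touches.

Request:
step_arm:
  commands:
    - [0,0,1,0,0,0,255]
    - [0,0,2,0,0,0,255]
    - [0,0,2,0,0,0,255]

```text
clock: 10.05
eef_pos: [567.0, -203.0, 78.0]
tool_rot: [3.141, 0.0, 1.223]
force: [-2.4, 0.7, 8.4]
width: 43.0
```

Contact is felt: force went from -4 to +8 N with z stopped at 78. Release, then retreat.

Request:
step_arm:
  commands:
    - [0,0,0,0,0,0,120]
    - [0,0,0,0,0,0,0]
    - [0,0,0,0,0,0,0]
    - [0,0,0,0,0,0,0]
    - [0,0,-15,0,0,0,0]
    - [0,0,-50,0,0,0,0]
    - [0,0,-95,0,0,0,0]
    - [0,0,-140,0,0,0,0]

```text
clock: 10.85
eef_pos: [566.5, -202.7, 218.7]
tool_rot: [-3.141, -0.0, 1.223]
force: [0.5, -0.0, 0.2]
width: 85.3
```

```bash
python3 - <<'E'
from h import *
im=ctrl.get_image("wrist");a=ctrl.get_image("scene"); b=ctrl.get_image("side"); go(566.4,-202.8,220,70.1)
r=lambda im,x,y,w,h,f: cv2.resize(im[y:y+h,x:x+w],None,fx=f,fy=f,interpolation=cv2.INTER_CUBIC)
cv2.imwrite("pics/c2.png",np.vstack([np.hstack([r(a,150,100,100,75,4),r(b,300,90,100,75,4)]),np.hstack([r(im,180,80,200,150,2),r(a,200,200,100,75,4)])])[:,:,::-1])
E
```

```text
t 11.0 pos [ 569.1 -203.4  221. ] rot [ 1.7952e+02 -2.0000e-02  7.0080e+01] q7 -0.26 F [-0.6 -0.6 -1.2] w 85.8
shift [-0.3 -2.7  1. ] rotz -0.0
```

View pics/c2.png

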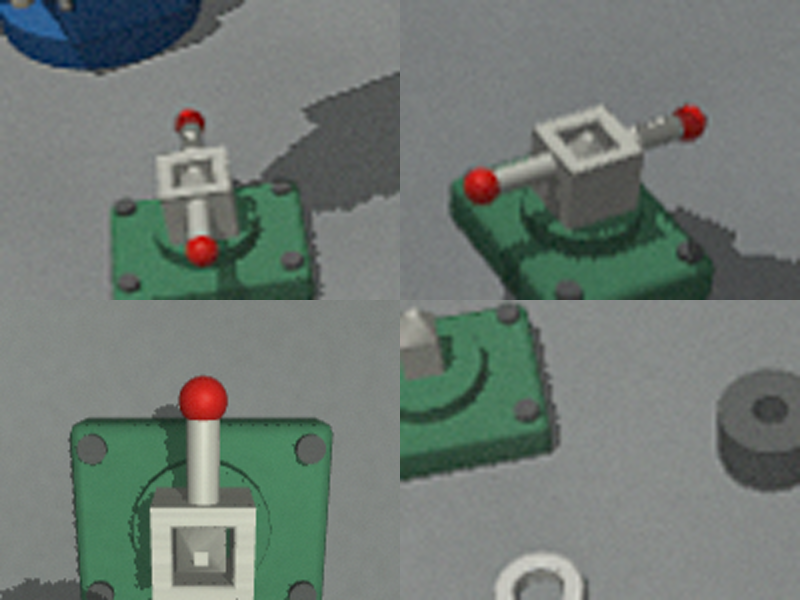

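The handle sits flat on the shoulder with the spindle tip centred in the bore. Its arms are square to the jack, and the poise and spacer are where they were. I hand the job in.

```bash
python3 -c "
from cell import ctrl
print(ctrl.finish_job())"
```

```text
the job is handed in; nothing more can be done
None
```

The steel handle with the red balls is on the spindle of the right-most jack, pushed down to the shoulder and released. I handed the job in at about 11 s on the robot's clock, against the 35 s limit.

- **Seating:** The handle went on without resistance until it met the shoulder, where the force rose from about -4 to +8 N.
- **Last look:** The final pictures show the hub flat on the shoulder, the spindle tip centred in the bore and the arms square to the jack. The gripper is open and clear, about 140 mm above.
- **Other parts:** The poise and spacer look unmoved in the pictures; I did not measure them again.
- **Disagreement:** The fixed cameras and the wrist camera differed by about 3 mm on absolute positions. I used the wrist camera for the final alignment, and the two agreed to about 1 mm on the offset between handle and spindle. No check failed.

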